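# Load the reader cartridge and hold the spring-back reader boom on its mark

## Task

Set the loose white cartridge upright and fully down into the empty lane of the reader's carrier, its green tab pointing the same way as on the cartridge beside it, and let go of it. Then squeeze the red lock button on the boom's grip, draw the boom out over the cartridge until its orange pointer lines up with the blue mark on the scale, and finish while still holding it there, because the boom springs back when released. Leave the other cartridge and everything else on the bench where it is.

Things in the scene. Friction and masses are not known exactly. Their poses are not given: they have to be found in the camera images.
- reader: Fixed reader, grey housing with blue top (120 x 205 x 120 high) at y = 50 to 255; its place and yaw vary. Origin: on the bench under the boom's grip when fully in. The boom draws out along its -y. White scale block along y, x = 72 to 92, y = +55 to -245, 45 high, black ticks every 10. Steel striker beside the boom's head: x = 41 to 52, y = 4 to 54, 82 high.
- boom: Spring-back boom: black head (70 x 50, z = 60 to 94) with grey grip post on top (24 x 24, z = 94 to 154). Slides along the reader's -y, 0 to 205; axes as the reader's; origin on the reader's when fully in, where it starts, locked. Spring pulls it in with 3 N (in) to 6 N (out). Moves only while the red button is pressed; let go when out, it stops about 16 short of in, squeeze again to free it.
- handle (a point): Centre of the grip post, 128 above the bench, 26 below its top. Pinch it here from above across the reader's x, one finger on the red button (+x side), one on the plain -x side. Width 33 with the button out (x = -12 to +21 from here), 27 with it in. Nothing beside it is higher than 94, except the housing (120) behind, from y = +50.
- lock_button (a joint): Red push button on the +x side of the grip post, 18 wide (y), 34 high, centred 2 above handle. Value 0 = out, 0.006 m = fully pressed in (towards -x). 3 N starts it, 6 N presses it fully; the lock is free beyond 0.004. It springs out when let go.
- pointer (a point): Near the tip of the orange pointer that sticks out of the boom's head in +x over the scale (4 wide in y, 85 in x from the boom's axis, 64 above the bench).
- carrier: Fixed aluminium plate under the boom's path, axes as the reader's, 6 thick, with two lanes (pockets) along y; its origin, on the bench under the centre of the empty grey lane, is 125 to 180 along the reader's -y from the reader's origin (varies). The blue lane, 65 towards -x, already holds a cartridge.
- lane (a point): Centre of the empty grey lane's floor, 6 above the bench, in line with the boom's axis. Pocket 69 (y) x 27 (x) inside, walls 4 thick, 14 high above this floor. The end wall at -y has a 17 wide opening for the tab, the +y end is closed: a cartridge goes fully down only with its tab to -y.
- mark (a point): Top of the blue mark across the scale, part of the carrier, 51 above the bench, 5 wide in y, in line (in y) with the middle of the lanes. The pointer lines up when it is at the same y as this mark in the reader's frame; it passes 10 above it.
- cartridge: Loose white cartridge upright on the bench, any heading, right of the carrier: block 64 (x) x 22 (y) x 40 high, violet top, green stripe and green tab at its +x end (tab 10 long, 12 wide, 14 high). Origin: centre of the block's underside. About 60 g. Grip across the 22 width, on the upper half so that the fingers clear the lane walls.
- cartridge_tab (a point): Centre of the loose cartridge's green tab, 37 from its origin along its +x, 7 above the underside.
- neighbour: An identical cartridge already seated in the blue lane, its tab to the reader's -y: shows the right way round; leave it alone. Origin: centre of its underside.
- bottle: Amber bottle, 64 diameter, 140 high, loose bystander. Origin: underside.
- jar: Small clear jar with red lid, 44 diameter, 55 high, loose bystander. Origin: underside.
- tip_box: Blue tip box with clear lid, 122 x 87 x 65 high, loose bystander. Origin: underside.
- beaker: Glass beaker, 72 diameter, 85 high, loose bystander. Origin: underside.
Mind the look-alikes: they are no part of the job. There is more than one size of the carrier; the job needs the larger.

How it is judged:
By the outcome, as a careful person would: the job done as asked, in the order asked, and still so for the second after the job is handed in, while the arm keeps its last pose, push and grip.
It also fails if it takes over 58 s, if anything falls off the work surface, if the arm or the gripper's body presses on something with over 40 N, if the wrist force passes 120 N, or if a joint passes its speed limit or range.

## Robot

A 6-joint arm with a two-finger parallel gripper is mounted at the origin on the work surface. World frame = base frame: x ahead of the robot, y to its left, z up, the work surface at z = 0. Lengths are in m, angles in rad, forces in N, time in s.
With the tool pointing down it reaches from about 0.325 to 0.775 m from the base axis. Payload 5.5 kg.
Tool frame: the origin (TCP) lies between the finger pads; the fingertips stand 8 mm ahead of it and the grasp point (between the pads) lies 11 mm behind it (tcp_to_tips is the distance from the TCP to the fingertips, in m); z points along the fingers, y is the direction in which the jaws open and shut (so a half turn about z gives the same grasp; the last joint's range is limited). The gripper opens to 88 mm and grips with 3 to 60 N. Pads are 20 mm wide; open, the fingers measure 115 mm over their backs; the gripper's body (75 mm by 178 mm) begins 61 mm behind the grasp point.
Start: joints at [-1.39, 0.091, 1.231, -0, 1.82, -0.057], TCP at [0.141, -0.583, 0.231] pointing down, gripper open.
Joint ranges: [-2.87, 2.87], [-0.86, 2.18], [0.17, 2.46], [-1.51, 4.65], [0.06, 2.69], [-2.65, 2.65]. Speed limits (rad/s): [2.57, 2.57, 3.01, 3.14, 3.14, 3.14].

## Interface

Orientations are given as a unit quaternion [w, x, y, z].
In Python, from bench import * gives the robot as it stands. Calls block until the motion is done:
- move_to(position, orientation): joint-space move of the TCP to a pose.
- move_l(position, speed=0.15, orientation=None): straight line of the TCP; orientation=None keeps the orientation; speed is the mean speed in m/s.
- movej(angles): joint-space move.
- gripper_open() and close(): open the fingers fully, or close them until they stop; the grip force is fixed at half the most.
- hold(seconds).
- inverse_kinematics(position, orientation): joint angles nearest the present ones, or None.
- state(): the state.
- get_image(name): name is "scene" or "top" or "wrist"; returns a dict with "frame" (400x640x3 uint8, blue, green, red), "depth" (400x640 float32, m along the optical axis (not along the pixel's ray), 0 where there is no reading), "camera_matrix" (3x3 intrinsics, pixels), "view" (4x4, takes a point from world to camera coordinates). Camera axes: x right, y up, looking along -z (the intrinsics and any distortion apply to the point x, -y, -z); pixel columns grow to the right and rows downward; lengths in m; the calibration is good to about 2 mm. A picture is of the moment at which its call begins.
A pose or a line that the arm cannot do raises IKError and nothing moves.
- job_done(): hands the job in, once; it reports no verdict.
The state is a dict: "time": time; "joint_pos": joint angles; "dq": joint speeds; "joint_torque": joint torques, N m; "ee_pos": TCP position; "ee_rot": TCP orientation; "ft_force": force on the tool from outside, world axes, zero at the start; "moment": the same for the moment, N m; "finger_gap": finger opening in m.
Only numpy, scipy, OpenCV 4.12 (cv2) and the standard library are available. Lean on these libraries where they do the work, as an engineer would, in place of code of your own. Each camera call takes 0.05 s, during which the arm holds its last target. There are 200 camera calls.

## Working session

There is one attempt and no reset: what is moved stays moved. The work goes in short steps, each a Python script; the robot and the scene stay as the last script left them, time stands still between calls to the robot, and variables do not carry over. Pictures are saved under pics/ and viewed, about 8 in all and at most 12, crops included, and the job is handed in when it is done.

```bash
ls; mkdir -p pics; cat > h.py <<'E'
from bench import *
import numpy as np, cv2
def grab(name,fn=None):
    im=get_image(name)
    if fn: cv2.imwrite('pics/'+fn,im['frame'])
    return im
def ray(im,u,v):
    K=im['camera_matrix'];V=im['view']
    d=np.linalg.inv(K)@np.array([u,v,1.]); d=np.array([d[0],-d[1],-d[2]])
    R=V[:3,:3];c=-R.T@V[:3,3]
    return c,R.T@d
def onz(im,u,v,z):
    c,d=ray(im,u,v); return c+d*(z-c[2])/d[2]
def bydepth(im,u,v):
    c,d=ray(im,u,v); return c+d*im['depth'][int(round(v)),int(round(u))]
def proj(im,p):
    q=im['view'][:3,:3]@np.asarray(p)+im['view'][:3,3]; q=im['camera_matrix']@np.array([q[0],-q[1],-q[2]]); return q[:2]/q[2]
def down(yaw_y):  # tool z down, tool y axis along world heading yaw_y
    from scipy.spatial.transform import Rotation as R
    y=np.array([np.cos(yaw_y),np.sin(yaw_y),0]);z=np.array([0,0,-1.]);x=np.cross(y,z)
    q=R.from_matrix(np.c_[x,y,z]).as_quat(); return [q[3],q[0],q[1],q[2]]
E
python3 - <<'E'
from h import *
for n in ("scene","top"):
    im=grab(n,n+'0.png'); V=im['view'];print(n,(-V[:3,:3].T@V[:3,3]).round(3),im['camera_matrix'].round(1).tolist())
s=state();print(s['time'],s['ee_pos'],s['ee_rot'],s['finger_gap'])
E
```

```text
pics
scene [1.439 0.021 0.769] [[447.8, 0.0, 315.5], [0.0, 447.8, 198.6], [0.0, 0.0, 1.0]]
top [ 0.448 -0.091  1.231] [[503.3, 0.0, 323.4], [0.0, 503.3, 192.8], [0.0, 0.0, 1.0]]
0.1 [ 0.14130153 -0.58285791  0.22960116] [-8.89866665e-04  9.92937851e-01  1.18632331e-01 -5.55185499e-05] 0.08805510960317993
```

View pics/top0.png

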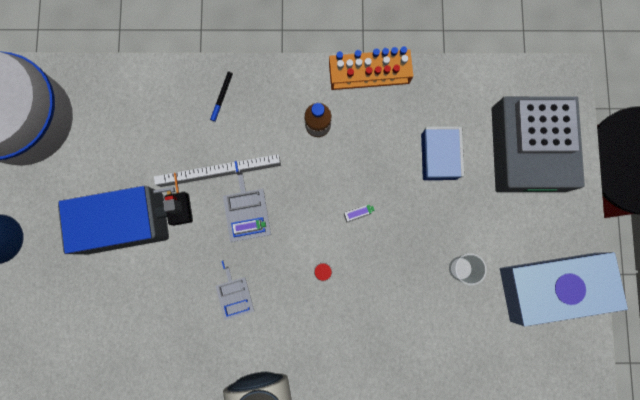

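View pics/scene0.png

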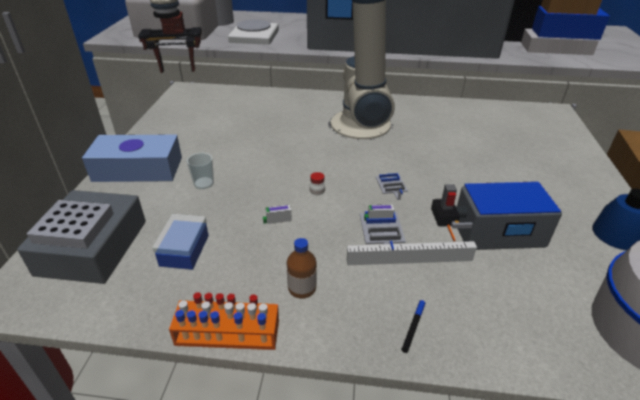

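The top view shows the loose cartridge at (357,213) with its tab to the right. The large carrier is at (247,213): empty lane at (245,202), blue lane with the neighbour at (250,228). A smaller look-alike carrier sits at (235,297), off the boom's path. The boom is at (178,208) and the mark at (237,168). The large one fits: it lies under the boom's path and holds a cartridge.

```bash
cat > m.py <<'E'
from h import *
def blobs(im,lo,hi,amin=15,roi=None):
    h=cv2.cvtColor(im['frame'],cv2.COLOR_BGR2HSV);m=cv2.inRange(h,np.array(lo),np.array(hi))
    if roi: 
        k=np.zeros_like(m);x0,y0,x1,y1=roi;k[y0:y1,x0:x1]=255;m&=k
    n,l,s,c=cv2.connectedComponentsWithStats(m)
    return [(s[i,4],c[i],cv2.minAreaRect(np.argwhere(l==i)[:,::-1].astype(np.float32))) for i in range(1,n) if s[i,4]>=amin]
E
python3 - <<'E'
from m import *
im=grab('top')
cv2.imwrite('pics/crop1.png',cv2.resize(im['frame'][145:320,140:400],None,fx=3,fy=3,interpolation=cv2.INTER_CUBIC))
for nm,lo,hi,z in (('violet',(118,60,60),(145,255,255),.04),('green',(45,90,40),(85,255,255),.014),('blue',(105,150,80),(125,255,255),.051),('orange',(5,120,120),(18,255,255),.064)):
    for a,c,r in blobs(im,lo,hi,12,(50,140,400,320)):
        b=cv2.boxPoints(r); w=[onz(im,*p,z)[:2] for p in b]
        e=[w[1]-w[0],w[2]-w[1]]; L=[np.linalg.norm(x) for x in e]; k=e[int(np.argmax(L))]
        print(nm,a,c.round(1),onz(im,*c,z)[:2].round(4),'LxW',np.round(L,4),'ang',np.degrees(np.arctan2(k[1],k[0])).round(1))
# housing top at z=.12
for a,c,r in blobs(im,(105,150,80),(125,255,255),2000):
    w=[onz(im,*p,.12)[:2].round(4) for p in cv2.boxPoints(r)];print(a,w,[np.linalg.norm(w[i]-w[i-1]).round(3) for i in range(4)])
E
```

```text
violet 118 [357.2 212.6] [ 0.5578 -0.1873] LxW [0.0476 0.0135] ang -71.6
violet 122 [245.2 226.1] [0.526  0.0781] LxW [0.0484 0.0138] ang -79.7
green 36 [369.9 208.4] [ 0.5703 -0.2202] LxW [0.0132 0.0174] ang -154.2
green 23 [257.6 224. ] [0.5328 0.0518] LxW [0.0064 0.0188] ang -165.2
green 23 [262.8 224.1] [0.5325 0.0393] LxW [0.0097 0.0097] ang -179.3
blue 13 [236.1 166.7] [0.6665 0.1006] LxW [0.0027 0.0222] ang -170.9
blue 4617 [104.4 219.6] [0.541 0.405] LxW [0.2075 0.1254] ang -79.7
blue 46 [248.3 233.1] [0.5091 0.0688] LxW [0.0734 0.0058] ang -80.6
blue 13 [225.5 310.8] [0.3315 0.1178] LxW [0.0028 0.0208] ang -164.5
orange 34 [175.7 182.7] [0.6261 0.2384] LxW [0.0042 0.0457] ang -168.7
4617 [array([0.5759, 0.4857]), array([0.6107, 0.2934]), array([0.4954, 0.2681]), array([0.4617, 0.458 ])] [np.float64(0.118), np.float64(0.195), np.float64(0.118), np.float64(0.193)]
```

View pics/crop1.png

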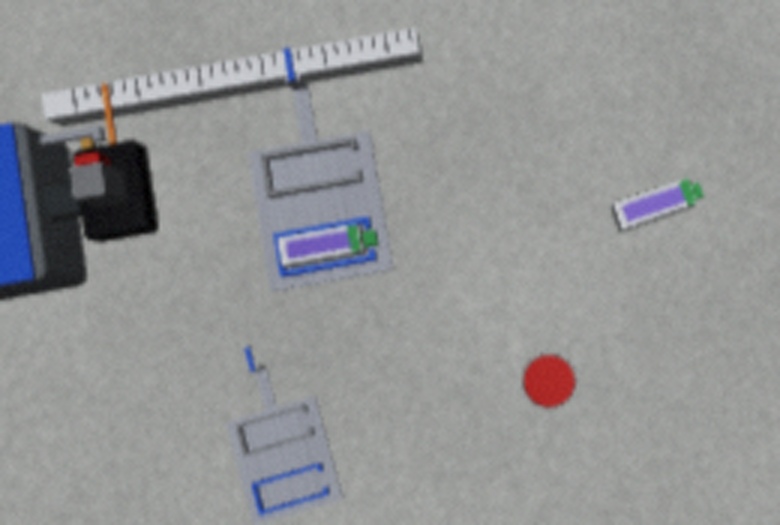

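The crop confirms it: the large carrier has its empty grey lane at crop (315,165), with the opening to the right like the neighbour's tab. The loose cartridge is at crop (655,205) with its tab to the right. The reader's -y heading is about -80°. Next come close looks with the wrist camera over the carrier and then the cartridge.

```bash
python3 - <<'E'
from m import *
q=down(np.radians(10.3)); q2=down(np.radians(190.3))
for p in ([.56,.09,.3],[.56,-.187,.25],[.562,.23,.2],[.58,.09,.16]):
    for k in (q,q2): 
        j=inverse_kinematics(p,k); print(p,None if j is None else np.round(j,2))
import pickle
p=[.56,.09,.3]
ks=[k for k in (q,q2) if inverse_kinematics(p,k) is not None]
k=min(ks,key=lambda k:abs(inverse_kinematics(p,k)[5])); print('use',k is q)
move_to([.56,-.15,.30],k); a=grab('wrist','w1.png'); pickle.dump(a,open('w1.pkl','wb'))
move_to(p,k); a=grab('wrist','w2.png'); pickle.dump(a,open('w2.pkl','wb'))
V=a['view'];print((-V[:3,:3].T@V[:3,3]).round(3),a['camera_matrix'].round(0).tolist(),state()['time'])
cv2.imwrite('pics/w12.png',np.vstack([cv2.imread('pics/w1.png'),cv2.imread('pics/w2.png')])[:, :][::1])
b=cv2.imread('pics/w12.png');cv2.imwrite('pics/w12.png',cv2.resize(b,(480,600),interpolation=cv2.INTER_AREA))
E
```

```text
[0.56, 0.09, 0.3] [ 0.1   0.03  1.17 -0.    1.94 -0.08]
[0.56, 0.09, 0.3] None
[0.56, -0.187, 0.25] [-0.38  0.07  1.22 -0.    1.85 -0.56]
[0.56, -0.187, 0.25] [-0.38  0.07  1.22 -0.    1.85  2.58]
[0.562, 0.23, 0.2] [ 0.33  0.11  1.27 -0.    1.77  0.15]
[0.562, 0.23, 0.2] None
[0.58, 0.09, 0.16] [ 0.1   0.05  1.4  -0.    1.69 -0.08]
[0.58, 0.09, 0.16] None
use True
[0.546 0.161 0.455] [[348.0, 0.0, 318.0], [0.0, 348.0, 190.0], [0.0, 0.0, 1.0]] 3.375
```

View pics/w12.png

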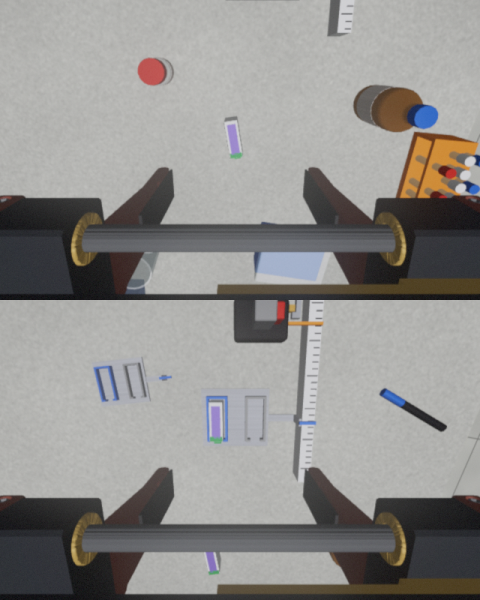

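The upper half shows the cartridge near full-res (312,183). The lower half shows the lane at (340,157), the neighbour at (288,157), the mark at (408,163) and the pointer at (405,31).

```bash
python3 - <<'E'
from m import *
import pickle
w1=pickle.load(open('w1.pkl','rb'));w2=pickle.load(open('w2.pkl','rb'))
def rep(im,nm,lo,hi,z,roi,amin=15):
    for a,c,r in blobs(im,lo,hi,amin,roi):
        w=[onz(im,*p,z)[:2] for p in cv2.boxPoints(r)];e=[w[1]-w[0],w[2]-w[1]];L=[np.linalg.norm(x) for x in e];k=e[int(np.argmax(L))]
        d=bydepth(im,*c)
        print(nm,a,c.round(1),onz(im,*c,z)[:2].round(4),np.mean(w,axis=0).round(4),'LxW',np.round(L,4),'ang',np.degrees(np.arctan2(k[1],k[0])).round(1),'z',d[2].round(4))
r1=(280,140,350,215)
rep(w1,'violet',(118,50,60),(145,255,255),.04,r1);rep(w1,'green',(45,80,30),(85,255,255),.027,r1)
rep(w1,'block',(0,0,0),(179,255,255),.04,(0,0,1,1))
r2=(265,110,425,200)
rep(w2,'violet',(118,50,60),(145,255,255),.046,r2);rep(w2,'green',(45,80,30),(85,255,255),.03,r2)
rep(w2,'bluelane',(100,110,60),(117,255,255),.02,(265,110,315,200));rep(w2,'mark',(100,110,60),(117,255,255),.051,(390,140,430,190),8)
rep(w2,'orange',(5,100,100),(22,255,255),.066,(370,0,440,60))
rep(w2,'red',(0,150,80),(4,255,255),.147,(340,0,400,60))
g=cv2.cvtColor(w2['frame'],cv2.COLOR_BGR2GRAY);hsv=cv2.cvtColor(w2['frame'],cv2.COLOR_BGR2HSV)
# depth-based block top of cartridges & lane walls
def pts(im,roi):
    x0,y0,x1,y1=roi;P=[(u,v,*bydepth(im,u,v)) for v in range(y0,y1) for u in range(x0,x1) if im['depth'][v,u]>0];return np.array(P)
P=pts(w1,r1);t=P[(P[:,4]>.033)&(P[:,4]<.05)]
print(len(t),t[:,2:].mean(0).round(4),np.median(t[:,4]) if len(t) else '');
if len(t): r=cv2.minAreaRect(t[:,2:4].astype(np.float32));print(r)
P=pts(w2,(322,110,360,200));print(np.histogram(P[:,4],bins=np.arange(-.01,.04,.004)))
c=w2['frame'][110:205,255:435];cv2.imwrite('pics/lane.png',cv2.resize(c,None,fx=4,fy=4,interpolation=cv2.INTER_CUBIC))
E
```

```text
violet 411 [310.7 184.8] [ 0.556  -0.1873] [ 0.5564 -0.1882] LxW [0.013  0.0493] ang -70.7 z 0.0401
green 59 [315.3 207.4] [ 0.5674 -0.2194] [ 0.5667 -0.2199] LxW [0.0177 0.0074] ang 20.1 z 0.0434
violet 451 [287.2 161.9] [0.524  0.0768] [0.5245 0.0763] LxW [0.0129 0.0485] ang -80.9 z 0.0472
green 89 [288.1 186.5] [0.5292 0.0425] [0.5285 0.0423] LxW [0.0189 0.0092] ang 10.2 z 0.0484
bluelane 294 [290.1 153.1] [0.5245 0.0832] [0.5243 0.0759] LxW [0.0336 0.0749] ang -79.4 z 0.049
mark 81 [409.7 163.6] [0.6669 0.1014] [0.6666 0.1015] LxW [0.0247 0.0036] ang 10.2 z 0.0511
orange 74 [388.7  10.7] [0.6025 0.253 ] [0.6028 0.2528] LxW [0.0081 0.0074] ang 10.2 z 0.081
orange 231 [406.7  30.8] [0.625 0.238] [0.6253 0.2383] LxW [0.0472 0.0047] ang 10.2 z 0.0675
red 222 [374.4  13.6] [0.5799 0.2298] [0.58   0.2294] LxW [0.0072 0.0176] ang -77.1 z 0.1469
911 [ 0.5562 -0.1875  0.0409] 0.0410534589510263
((0.5564693212509155, -0.18899653851985931), (0.022052228450775146, 0.0641593188047409), 18.979867935180664)
(array([   0,    0,  621,  407, 1811,   52,   30,  459,   27,    0,    0,
          0]), array([-0.01 , -0.006, -0.002,  0.002,  0.006,  0.01 ,  0.014,  0.018,
        0.022,  0.026,  0.03 ,  0.034,  0.038]))
```

View pics/lane.png

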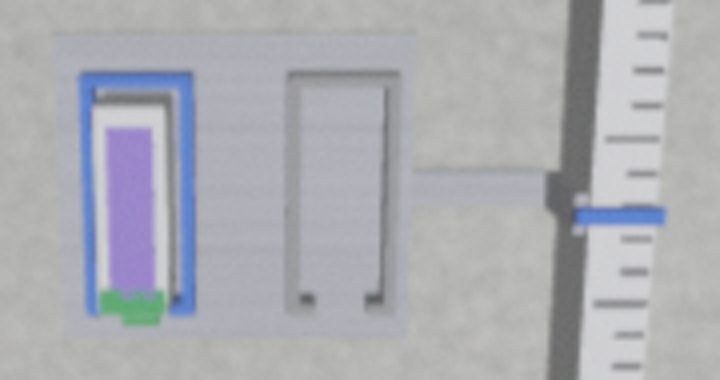

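Everything agrees to within about 1 mm. Lane centre is (0.5885, 0.0868), yaw is 10.3°, the neighbour lies 64.8 mm across from the lane, and the needed draw is about 142 mm. The open fingers span about ±53 mm near the tips and the neighbour's edge is at 54 mm, so I'll release 1 mm towards +x. Now picking.

```bash
python3 - <<'E'
from m import *
q=down(np.radians(19))
move_to([.5564,-.189,.10],q)
move_l([.5564,-.189,.0245],.08)
close();s=state();print(s['finger_gap'],s['ee_pos'],s['time'],s['ft_force'])
move_l([.5564,-.189,.13],.15)
a=np.radians(10.3);X=np.array([np.cos(a),np.sin(a)]);Y=np.array([-np.sin(a),np.cos(a)])
t=np.array([.5885,.0868])+.001*X
move_to([*t,.11],down(a));s=state();print(s['finger_gap'],s['ee_pos'],s['time'])
w=grab('wrist','w3.png');grab('scene','s3.png')
import pickle;pickle.dump(w,open('w3.pkl','wb'))
# cartridge in hand from wrist depth: top points
P=np.array([bydepth(w,u,v) for v in range(150,300) for u in range(250,390) if w['depth'][v,u]>0])
m=(P[:,2]>.115)&(P[:,2]<.135);print(m.sum())
E
python3 -c "
import cv2,numpy as np
a=cv2.imread('pics/w3.png');b=cv2.imread('pics/s3.png')[130:280,300:520]
b=cv2.resize(b,(440,300));a=cv2.resize(a,(480,300));cv2.imwrite('pics/c3.png',np.vstack([a,np.pad(b,((0,0),(0,40),(0,0)))]))"
```

```text
0.022090976629720153 [ 0.55644093 -0.18897196  0.02449329] 6.7833 [0.84621122 0.49658669 0.21907589]
0.021544144257074037 [0.58944873 0.0860096  0.10959569] 8.7083
6372
```

View pics/c3.png

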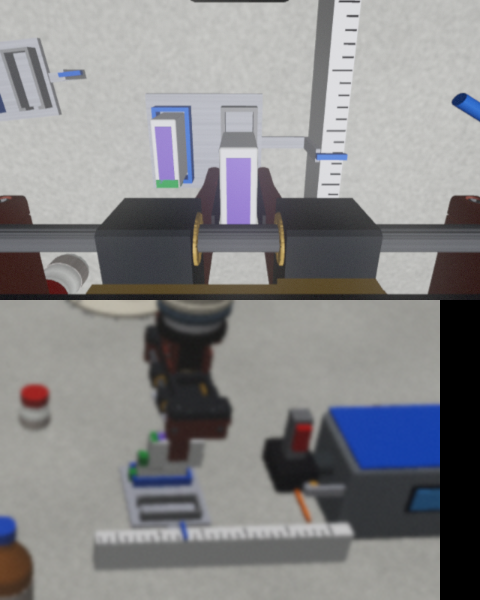

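The cartridge is held straight, with its top at displayed (238,185) above the lane and its tab away from the reader. I'll check where it sits in the hand, then lower it.

```bash
python3 - <<'E'
from m import *
import pickle
w=pickle.load(open('w3.pkl','rb'))
a=np.radians(10.3);X=np.array([np.cos(a),np.sin(a)]);Y=np.array([-np.sin(a),np.cos(a)]);L=np.array([.5885,.0868])
P=np.array([bydepth(w,u,v) for v in range(150,260) for u in range(280,350) if w['depth'][v,u]>0])
P=P[(P[:,2]>.118)&(P[:,2]<.132)];d=P[:,:2]-L;x=d@X;y=d@Y
for lo in (.02,.024,.028,.032): 
    m=(y>lo)&(y<lo+.004);print(lo,m.sum(),x[m].min().round(4) if m.any() else '',x[m].max().round(4) if m.any() else '')
print('back end y',np.percentile(y[abs(x)<.01],99.5),'z',np.median(P[:,2]))
t=L+.001*X
move_l([*t,.05],.1,down(a)); hold(.3);s=state();print(s['ee_pos'],s['ft_force'],s['time'])
f0=s['ft_force']
for z in (.044,.040,.036,.032):
    move_l([*t,z],.05);s=state();df=s['ft_force']-f0;print(z,s['ee_pos'].round(4),df.round(1),s['time'])
    if abs(df).max()>12: print('contact');break
E
```

```text
0.02 462 -0.0114 0.0105
0.024 491 -0.0113 0.0104
0.028 621 -0.0112 0.0105
0.032 0  
back end y 0.03143541526391809 z 0.12593760367054982
[0.58983596 0.08702477 0.05071153] [0.91029135 0.20644803 0.32540934] 9.8583
0.044 [0.5891 0.0869 0.0433] [-1.  -0.9 -1.2] 10.125
0.04 [0.5892 0.087  0.0395] [-0.3  0.1  0.6] 10.375
0.036 [0.5892 0.087  0.0355] [-0.4  0.2 -0.1] 10.625
0.032 [0.5893 0.087  0.0316] [-1.2  0.5 -0.6] 10.875
```

```bash
python3 - <<'E'
from m import *
gripper_open();hold(.2);s=state();print(s['ft_force'],s['time'])
a=np.radians(10.3);X=np.array([np.cos(a),np.sin(a)]);Y=np.array([-np.sin(a),np.cos(a)]);L=np.array([.5885,.0868])
t=L+.001*X
move_l([*t,.12],.15); move_to([.56,.09,.30],down(a));hold(.2)
w=grab('wrist','w4.png')
for nm,off in (('new',0),('neigh',-.065)):
    c=proj(w,[*(L+off*X),.046]);u0,v0=c.astype(int)
    P=np.array([bydepth(w,u,v) for v in range(v0-50,v0+50) for u in range(u0-22,u0+22)])
    P=P[(P[:,2]>.036)&(P[:,2]<.06)];r=cv2.minAreaRect((P[:,:2]-L).astype(np.float32))
    print(nm,len(P),'z',np.median(P[:,2]).round(4),'off',(np.array(r[0])@X).round(4),(np.array(r[0])@Y).round(4),np.round(r[1],4),round(r[2],1))
cv2.imwrite('pics/c4.png',cv2.resize(w['frame'][0:205,255:435],None,fx=2.8,fy=2.8,interpolation=cv2.INTER_CUBIC));print(state()['time'])
E
```

```text
[-0.23175805 -0.5962041  -1.02782908] 12.1833
new 1008 z 0.047 off -0.0008 -0.0005 [0.022  0.0646] 9.7
neigh 1016 z 0.0471 off -0.0652 0.0006 [0.022 0.063] 10.6
13.925
```

View pics/c4.png

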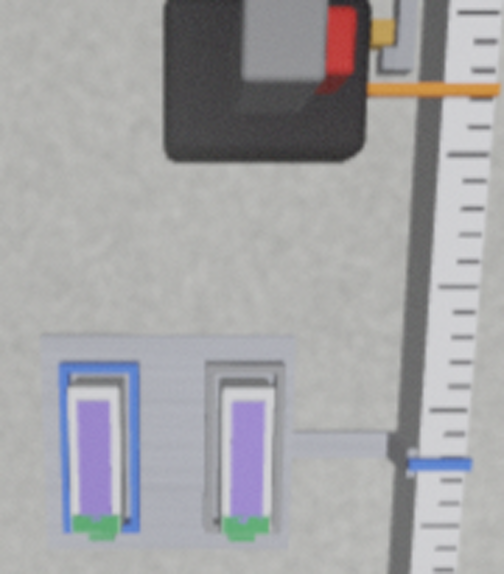

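Both cartridges sit at the same height (top at 0.047), and the new one is centred in the lane with its tab the same way as the neighbour's. Now the boom.

```bash
cat > b.py <<'E'
from m import *
a=np.radians(10.3);X=np.array([np.cos(a),np.sin(a)]);Y=np.array([-np.sin(a),np.cos(a)]);L=np.array([.5885,.0868])
H=L+.142*Y
def look(fn):
    w=grab('wrist',fn);out={}
    for nm,lo,hi,z in (('mark',(100,110,60),(117,255,255),.051),('pointer',(5,100,100),(22,255,255),.066)):
        for A,c,r in blobs(w,lo,hi,15):
            p=onz(w,*c,z)[:2]-L
            if .055<p@X<.1 and -.03<p@Y<.16: print(nm,A,c.round(1),'x',(p@X).round(4),'y',(p@Y).round(4),'depth z',bydepth(w,*c)[2].round(4))
    return w
E
python3 - <<'E'
from b import *
t=H+.0015*X
move_to([*t,.20],down(a)); move_l([*t,.117],.1);s=state();print(s['ee_pos'],s['ft_force'],s['time'])
close();hold(.2);s=state();print(s['finger_gap'],s['ft_force'],s['time'])
t=t-.02*Y;move_l([*t,.117],.06);s=state();print('20mm',s['finger_gap'],s['ee_pos'],s['ft_force'],s['time']);look('w5.png')
E
```

```text
[0.56502796 0.22693445 0.11802182] [-0.66311769 -0.44078433  0.20929842] 15.625
0.02536077761158065 [ 5.34088385  1.42389259 -2.63455976] 16.825
20mm 0.02545908523764413 [0.5688266  0.20778322 0.11709569] [ 5.14299184  4.39523832 -1.75275794] 17.3083
pointer 533 [416.9 214.3] x 0.0633 y 0.123 depth z 0.0678
pointer 2511 [444.4 381.2] x 0.093 y -0.0051 depth z 0.2153
```

The button is in and the boom follows: the pointer moved 20 mm and the force is about 4 N, which matches the spring. Drawing on to just short of the mark.

```bash
python3 - <<'E'
from b import *
t=H+.0015*X-.136*Y
move_l([*t,.117],.08);hold(.3);s=state();print(s['finger_gap'],s['ee_pos'],s['ft_force'],((s['ee_pos'][:2]-L)@Y).round(4),s['time']);w=look('w6.png')
cv2.imwrite('pics/c6.png',cv2.resize(w['frame'][150:260,340:500],None,fx=4,fy=4,interpolation=cv2.INTER_CUBIC))
E
```

```text
0.02533135650721094 [0.58923668 0.09458556 0.11712848] [ 3.46917718  4.42874247 -1.39409831] 0.0075 19.2583
mark 39 [434.1 220. ] x 0.0796 y -0.0012 depth z 0.0518
pointer 527 [416.2 214.2] x 0.0627 y 0.0082 depth z 0.0666
```

View pics/c6.png

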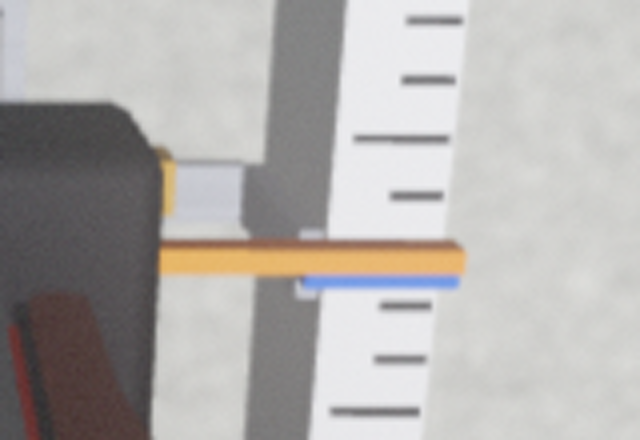

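```bash
cat >> b.py <<'E'
def edges(w,cols=range(430,450,2)):
    # -y (lower in image) edges of pointer's top face and of the mark
    h=cv2.cvtColor(w['frame'],cv2.COLOR_BGR2HSV);R=[]
    for nm,lo,hi,z,half in (('pointer',(5,100,150),(22,255,255),.0667,.002),('mark',(100,90,60),(120,255,255),.051,.0025)):
        m=cv2.inRange(h,np.array(lo),np.array(hi));v=[]
        for u in cols:
            r=np.where(m[190:250,u])[0]
            if len(r): v.append(((onz(w,u,r.max()+190+.5,z)[:2]-L)@Y+half, (onz(w,u,r.min()+190-.5,z)[:2]-L)@Y-half))
        print(nm,len(v),'from -y edge',np.median([x[0] for x in v]).round(4) if v else '','from +y edge',np.median([x[1] for x in v]).round(4) if v else '')
E
python3 - <<'E'
from b import *
edges(grab('wrist'))
import pickle
w=pickle.load(open('w2.pkl','rb'))
for nm,lo,hi,z,roi in (('mark',(100,110,60),(117,255,255),.051,(390,140,430,190)),('pointer',(5,100,100),(22,255,255),.066,(395,20,440,60))):
    for A,c,r in blobs(w,lo,hi,15,roi): print(nm,((onz(w,*c,z)[:2]-L)@Y).round(4))
E
```

```text
pointer 10 from -y edge 0.0083 from +y edge 0.0086
mark 10 from -y edge 0.0002 from +y edge -0.0033
mark 0.0003
pointer 0.1423
```

Pointer at +8.4 mm and mark at +0.2 mm (both edges agree, and so does the earlier view), so 8.2 mm remain.

```bash
python3 - <<'E'
from b import *
t=H+.0015*X-(.136+.0082)*Y
move_l([*t,.117],.03);hold(.5);s=state();print(s['finger_gap'],s['ft_force'],((s['ee_pos'][:2]-L)@Y).round(4),s['time']);w=grab('wrist','w7.png');edges(w)
im=grab('scene')
c1=cv2.resize(w['frame'][150:260,340:500],(640,440)[::1],interpolation=cv2.INTER_CUBIC)[:300]
c2=cv2.resize(im['frame'][170:270,330:490],(480,300),interpolation=cv2.INTER_CUBIC)
cv2.imwrite('pics/c7.png',np.vstack([c1,np.pad(c2,((0,0),(0,160),(0,0)))]))
E
```

```text
0.02570139243351486 [ 4.50648268  5.36291445 -1.95172976] -0.0006 20.2833
pointer 10 from -y edge 0.0002 from +y edge 0.0001
mark 10 from -y edge 0.0014 from +y edge 0.0006
```

View pics/c7.png

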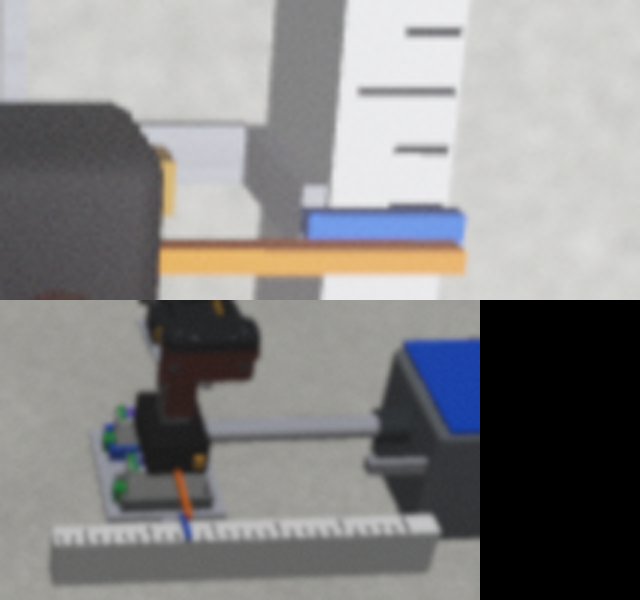

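The pointer reads +0.2 mm and the mark +0.2 to +0.6 mm. In the upper half the pointer looks past the mark, but that is parallax from its greater height. The scene view in the lower half shows the pointer meeting the mark. The grip is still holding.

```bash
python3 -c "
from bench import *
s=state();print(s['finger_gap'],s['ft_force'],s['time']);job_done()"
```

```text
0.025347988781635487 [ 3.55053817  5.52778146 -1.22219345] 20.3833
the job is handed in; nothing more can be done
```

I put the cartridge in the empty lane and released it, then drew the boom out to the blue mark. I handed in at 20.4 s of the 58 s allowed, with the boom still held there.

- **Cartridge:** it sits within 1 mm of the lane's centre. Its top is at the same height as the neighbour's (47.0 and 47.1 mm measured), so it is fully down, and its tab points the same way. I checked this before drawing the boom and did not measure the cartridge again afterwards.
- **Neighbour:** it measured in its lane position after the release. I did not re-check the other items on the bench; the arm felt no unexpected contact.
- **Boom:** the last picture put the pointer at +0.2 mm and the mark at +0.2 to +0.6 mm along the reader's y. The steady spring pull of about 5.5 N shows the boom was still held.
- **Readings that disagreed:**
  - With the button pressed, the finger opening read 25.4 mm instead of the stated 27 mm. The boom moved freely, so I took that as give in the fingers.
  - In the last picture, the mark's -y edge reading (+1.4 mm) was hidden by the pointer, so I ignored it.

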